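# Dispense one cleaning tablet into the catch tray

## Task

Slide the catch tray up to the tablet dispenser so that its plain back edge sits squarely flush against the block's face, centred under the spout. Then push the dispenser's sprung plunger fully home, stopping as soon as you feel it come up against its end stop (do not force it), and let it spring back out, so that exactly one tablet drops into the tray. Leave the tray flush there, and leave the cup, the twist cap, the saucepan lid and the scoop where they are.

Things in the scene. Friction and masses are not known exactly. Their poses are not given: they have to be found in the camera images.
- dispenser: Fixed tablet dispenser: grey block 110 (x) x 60 (y, -20 to +40 mm) x 30 high, origin on the counter, z up. The tray goes against the flat upright face at y = +40 mm. On the block stands an upright steel canister tube, open on top (axis x = 0, y = +12.5; diameter 47, collar 54; 52 to 158 mm above the counter). The plunger comes out at the -y side and is pushed level towards +y.
- plunger: Sprung plunger: bar with upright push pad 44 wide, 34 high, 8 thick. Origin: centre of the pad's outer face, 46 mm up; axes as the dispenser's. Rests at dispenser y = -91; goes 49 to 61 mm to +y (unseen adjustable stop) against a 3 to 7 N spring; over 9 N means the stop, over 35 N forcing. Home, the pad is 20 to 30 mm from the tall tube: lean the tool away from it by 25 to 45 degrees.
- spout (a point): Middle of the spout's lip: end of the 52 mm wide steel deck that juts out over the block's face (dispenser y = +53, top 36 mm and underside 30 mm above the counter); tablets fall off it into the tray.
- tray: Loose catch tray of aluminium, open at the top: 110 (x) x 100 (y) x 22 mm high, walls and floor 3 mm, 300 g. Origin: centre of the underside, z up. At its +y end stands the handle; its -y side is the plain back edge. In place, its x and y axes run parallel with the dispenser's.
- tray_back (a point): Middle of the outer face of the tray's plain back wall (tray x = 0, y = -50 mm, 11 mm above the tray's underside).
- tray_handle (a point): Point on the tray's handle, an upright plate 60 mm wide (x), 12 mm thick (y, from +50 to +62 mm of the tray), from the counter up to 48 mm; the point lies mid-plate, 40 mm up. Pinch it from above across its thickness.
- tablet1: Lowest of three white round tablets, 36 mm diameter, 14 mm high, 22 g, stacked in the dispenser; origin: centre of its underside. The plunger pushes it off the spout.
- tablet2: Second tablet, same size, on top of the first inside the canister; it must stay in the dispenser.
- tablet3: Third tablet, on top of the second; it must stay in the dispenser.
- cup: Bystander: glass cup, 76 mm across the rim, 95 mm high; origin centre of underside.
- cap: Bystander: the canister's round steel twist cap, 58 mm across, 22 mm high; origin centre of underside.
- pan_lid: Bystander: aluminium saucepan lid lying flat, 170 mm across, 44 mm high with its knob; origin centre of underside.
- scoop: Bystander: plastic scoop, bowl 64 mm across and 35 mm high with a flat handle reaching 137 mm along its -x; origin centre of the bowl's underside.
Not all that is in view belongs to the job. What is shaped like the tray but black is not meant.

How it is judged (in metres and radians):
On the way, in this order (a step that is already met when the one before it is completed fails the run):
1. the tray stands flush against the block's face, centred under the spout (y of tray_back in the frame of dispenser between 0.036 and 0.043 m and x of tray_back in the frame of dispenser between -0.02 and 0.02 m and angle between the x axis of tray and the x axis of dispenser, either way round below 0.035 rad), for 0.2 s.
2. the plunger is pushed fully home: pressed up against its end stop (over 9 N, more than the spring gives), with the tray in place (all of step 1 and y of plunger in the frame of dispenser above -0.045 m and contact force between the fingers and plunger above 9 N).
At the end, for the whole second after the job is handed in: Tray flush: back edge within 3 mm of the spout face, parallel within 2 degrees, centred within 20 mm, level; tablet 1 lies in the tray; tablets 2 and 3 are in the dispenser; plunger back out within 3 mm of rest; all at rest (all of step 1 and x of tablet1 in the frame of tray between -0.055 and 0.055 m and y of tablet1 in the frame of tray between -0.05 and 0.05 m and z of tablet1 in the frame of tray between -0.002 and 0.03 m and x of tablet2 in the frame of dispenser between -0.006 and 0.006 m and y of tablet2 in the frame of dispenser between 0 and 0.025 m and x of tablet3 in the frame of dispenser between -0.006 and 0.006 m and y of tablet3 in the frame of dispenser between 0 and 0.025 m and z of each of tablet2, tablet3 in the frame of dispenser above 0.03 m and y of plunger in the frame of dispenser below -0.088 m and linear speed of each of tray, tablet1, tablet2 below 0.02 m/s and angle between tray's own z axis and vertical below 0.03 rad); the robot touches nothing.
It fails at once if the plunger is forced: more than 35 N on it (contact force between the fingers and plunger above 35 N).
It fails at once if the glass cup is moved by more than 20 mm (distance of cup from where it was at the start of the episode above 0.02 m).
It fails at once if the twist cap is moved by more than 20 mm (distance of cap from where it was at the start of the episode above 0.02 m).
It fails at once if the saucepan lid is moved by more than 20 mm (distance of pan_lid from where it was at the start of the episode above 0.02 m).
It fails at once if the scoop is moved by more than 20 mm (distance of scoop from where it was at the start of the episode above 0.02 m).
It also fails if it takes over 54 s, if anything falls off the work surface, if the arm or the gripper's body presses on something with over 40 N, if the wrist force passes 120 N, or if a joint passes its speed limit or range.

## Robot

A 6-joint arm with a two-finger parallel gripper is mounted at the origin on the work surface. World frame = base frame: x ahead of the robot, y to its left, z up, the work surface at z = 0. Lengths are in m, angles in degrees, forces in N, time in s.
With the tool pointing down it reaches from about 0.375 to 0.9 m from the base axis. Payload 3.1 kg.
Tool frame: the origin (TCP) lies at the very end of the fingers, on their centre line; the grasp point (between the pads) lies 19 mm behind it (bot.tcp_to_grasp is the distance from the TCP to the grasp point, in m); z points along the fingers, y is the line along which they close (so a half turn about z gives the same grasp; the last joint's range is limited). The gripper opens to 87 mm and grips with 3 to 60 N. Pads are 19 mm wide; open, the fingers measure 117 mm over their backs; the gripper's body (75 mm by 190 mm) begins 51 mm behind the grasp point.
Start: joints at [-80.472, 30.224, 82.088, -0, 67.689, -10.227], TCP at [0.211, -0.588, 0.223] pointing down, gripper open.
Joint ranges: [-176.69, 176.69], [-43.24, 126.21], [12.49, 139.97], [-82, 262], [0, 151.66], [-163.58, 163.58]. Speed limits (degrees/s): [159.86, 159.86, 180, 180, 180, 180].

## Interface

Orientations are given as a 3x3 rotation matrix whose columns are the frame's x, y, z axes.
In Python, from rig import telemetry, capture, camera_info, job, bot gives the robot as it stands. The module is installed in compiled form; this text tells all that it offers.
- The arm moves only by the tool carry_out, never from a script. Its argument "deltas" is a list that holds one entry, the list of rows, each a list of 7 numbers: the shift along the tool's x, y, z scaled (see below), then the turn, a rotation vector about the tool's x, y, z scaled (see below), then the closure, from -1 (fully open) to 1 (shut). In form: [[[dx, dy, dz, ax, ay, az, claw], ...]]. A call has exactly 10 rows; each row is the pose to reach, as a shift and turn from the pose commanded when the call began, along the tool's axes at that moment, turning the shorter way round; what a row does not reach only later rows make up. The controller multiplies each number of a shift by 15 cm and each number of a turn by 360 degrees. A row lasts 1/12 s, in which the tool goes at most 41.7 mm and 7.16 degrees, less where a joint would pass 70% of its speed; a pose out of reach is approached as far as the arm can. A call with a number of a shift or a turn outside -1 to 1 is refused whole. A call with a gripper value outside its range is refused whole. The fingers move at their own pace and stop on an object; the grip force is fixed at half the most. Time passes only in rows, so rows that repeat a pose let the fingers close, or fill a call up. It gives the time, the measured TCP pose, the force, the opening and the grip force at its end, in the units of the state.
- telemetry.read_state(): the state, without advancing time (a new reading comes with each control period).
- capture(name): name is "side" or "top" or "wrist"; returns the picture (480x640x3 uint8, red, green, blue); there is no depth.
- camera_info(name): a dict with "mtx" (3x3 intrinsics, pixels), "cam_to_world" (4x4, takes a point from camera to world coordinates); the wrist camera has in their place "T_tool_cam" (4x4, takes a point from camera to tool coordinates, whose origin is the TCP and whose axes are the flange's). Camera axes: x right, y down, z forward; pixel columns grow to the right and rows downward; lengths in m; the calibration is good to about 2 mm. A picture is of the moment at which its call begins: read the wrist's pose just before it. camera_info takes no time and is no camera call.
- job.hand_in(): hands the job in; it is judged then, once.
The state is a dict: "time_s": time; "joint_positions": joint angles; "qvel": joint speeds; "tau": joint torques, N m; "position": TCP position; "tcp_rot": TCP orientation; "force": force on the tool from outside, world axes, zero at the start; "moment": the same for the moment, N m; "opening": opening from 0.0 (shut) to 1.0 (fully open); "grasp_force": force on a finger pad.
Only numpy, scipy, OpenCV 4.12 (cv2) and the standard library are available. Lean on these libraries where they do the work, as an engineer would, in place of code of your own. Each camera call takes 0.05 s, during which the arm holds its last target. There are 200 camera calls.

## Working session

There is one attempt and no reset: what is moved stays moved. The work goes in short steps, Python scripts to look and compute and a tool call to move; the robot and the scene stay as the last step left them, time stands still between calls to the robot, and variables do not carry over. Pictures are saved under pics/ and viewed, at most 13 in all, crops included, and the job is handed in when it is done.

Besides the shell and the picture viewer there is one more tool, called after "Call:" in YAML: its name, and indented under it one key for each argument. carry_out: Moves the arm, as the interface text tells. Its arguments: {"type":"object","properties":{"deltas":{"type":"array","items":{"type":"array","items":{"type":"array","items":{"type":"number"}}}}},"required":["deltas"]}

```bash
mkdir -p pics; python3 - <<'E'
from rig import *
import cv2,numpy as np
for n in("side","top"):
    cv2.imwrite(f"pics/{n}0.png",capture(n)[:,:,::-1]); i=camera_info(n); print(n,np.round(i["mtx"],1).tolist(),np.round(i["cam_to_world"],4).tolist())
print(np.round(camera_info("wrist")["T_tool_cam"],4).tolist(),np.round(camera_info("wrist")["mtx"],1).tolist())
print(telemetry.read_state())
E
```

```text
side [[512.5, 0.0, 309.5], [0.0, 512.5, 243.8], [0.0, 0.0, 1.0]] [[-0.8051, -0.4156, 0.4231, 0.0862], [-0.5928, 0.5854, -0.5531, 0.6568], [-0.0178, -0.6962, -0.7177, 0.9278], [0.0, 0.0, 0.0, 1.0]]
top [[480.2, 0.0, 311.5], [0.0, 480.2, 249.6], [0.0, 0.0, 1.0]] [[0.013, -0.9956, 0.0923, 0.4481], [-0.9997, -0.0109, 0.0233, -0.0059], [-0.0222, -0.0926, -0.9955, 1.3039], [0.0, 0.0, 0.0, 1.0]]
[[-0.0002, -0.9562, -0.2927, 0.0812], [1.0, -0.0002, -0.0001, -0.0004], [0.0001, -0.2927, 0.9562, -0.1629], [0.0, 0.0, 0.0, 1.0]] [[378.2, 0.0, 323.4], [0.0, 378.2, 234.3], [0.0, 0.0, 1.0]]
{'time_s': 0.1, 'joint_positions': array([-8.04711889e+01,  3.02742328e+01,  8.21496097e+01, -9.27105253e-04,
        6.76895020e+01, -1.02261351e+01]), 'qvel': array([-0.01221251, -0.15422039, -0.01575839,  0.10549076, -0.02647965,
        0.01962513]), 'tau': array([ 1.11946060e-04, -4.40983737e+01, -1.77150804e+01,  6.34016376e-02,
        5.34092565e-02, -4.16625642e-05]), 'position': array([ 0.21117195, -0.58753653,  0.22165999]), 'tcp_rot': array([[ 9.41144816e-01,  3.38003429e-01, -3.42247028e-04],
       [ 3.38003434e-01, -9.41142859e-01,  1.94846107e-03],
       [ 3.36483175e-04, -1.94946471e-03, -9.99998043e-01]]), 'force': array([ 0.22935243,  0.38321247, -0.05442073]), 'moment': array([-0.01698948,  0.0336587 , -0.05283492]), 'grasp_force': 0.0, 'opening': 0.995721761080852}
```

View pics/top0.png

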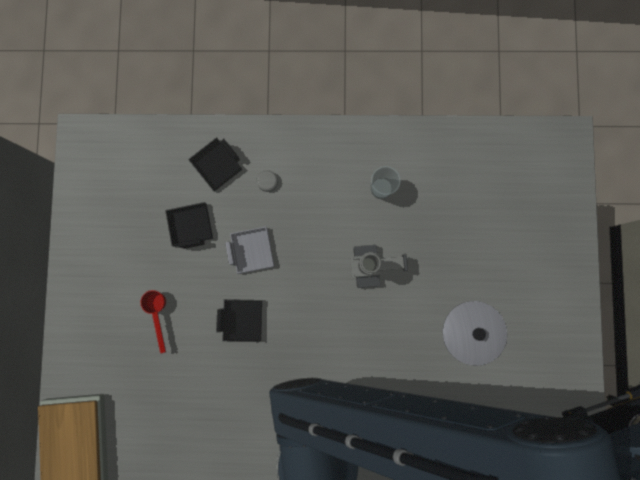

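View pics/side0.png

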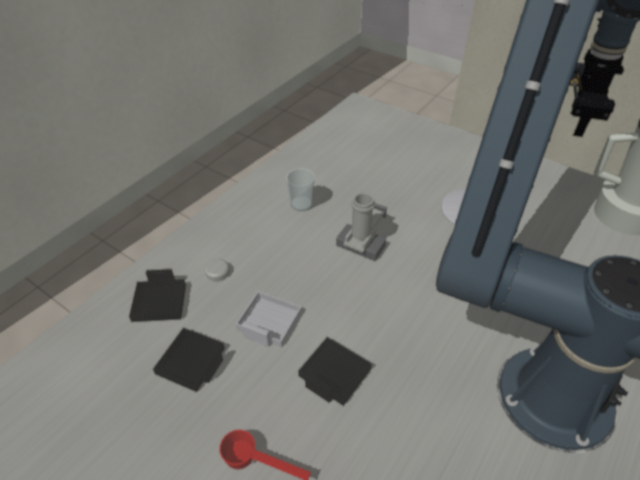

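Candidates for the tray: silver tray at top (253,250), handle at its left (235,252); black tray-shaped decoys at (217,165), (190,225), (242,320). By the description (aluminium), I choose the silver one. The dispenser is at (368,265) with its spout to the left and its plunger to the right at (405,262). I'll check this in one close crop.

```bash
python3 - <<'E'
import cv2,numpy as np
t=cv2.imread("pics/top0.png")[222:297,222:422]; s=cv2.imread("pics/side0.png")[185:350,230:400]
a=cv2.resize(t,None,fx=4,fy=4,interpolation=cv2.INTER_CUBIC)
for i in range(0,200,20): cv2.putText(a,str(222+i),(i*4,10),0,.35,(0,0,255)); cv2.line(a,(i*4,0),(i*4,4),(0,0,255))
for i in range(8,75,20): cv2.putText(a,str(222+i),(0,i*4),0,.35,(0,0,255))
cv2.imwrite("pics/c1.png",a)
a=cv2.resize(s,None,fx=3.5,fy=3.5,interpolation=cv2.INTER_CUBIC)
for i in range(10,170,20): cv2.putText(a,str(230+i),(int(i*3.5),10),0,.35,(0,0,255))
for i in range(15,165,20): cv2.putText(a,str(185+i),(0,int(i*3.5)),0,.35,(0,0,255))
cv2.imwrite("pics/c2.png",a)
E
```

```text
(no output)
```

View pics/c1.png

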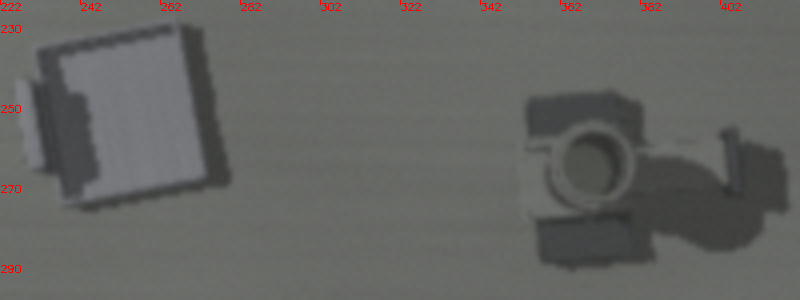

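View pics/c2.png

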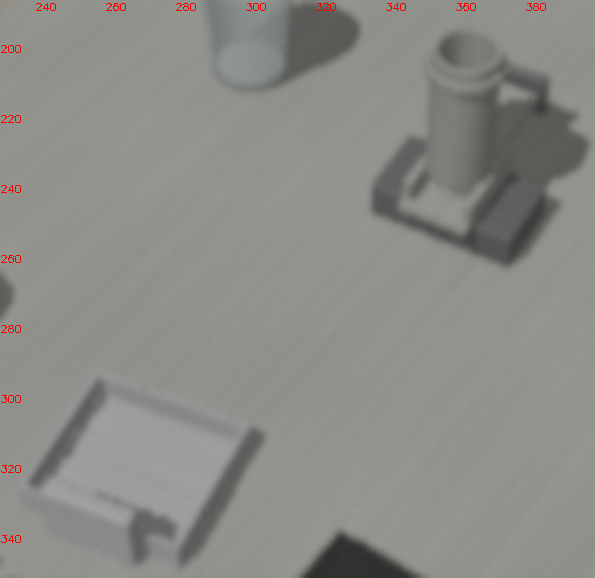

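The crops show the silver tray, with its handle plate at left (≈229,253) and its back wall at right (≈270,250). The dispenser's deck edge is at left (≈353,266), its tube at (369,262) and the plunger pad at (404,262). Next I'll get coarse poses from both cameras.

```bash
cat > h.py <<'E'
import numpy as np,cv2
from rig import *
from scipy.optimize import least_squares
from scipy.spatial.transform import Rotation as R
def cam(n,st=None):
    i=camera_info(n)
    if n=="wrist":
        T=np.eye(4);T[:3,:3]=st["tcp_rot"];T[:3,3]=st["position"];return i["mtx"],T@i["T_tool_cam"]
    return i["mtx"],np.array(i["cam_to_world"])
def proj(c,P):
    K,T=c;p=(np.atleast_2d(P)-T[:3,3])@T[:3,:3]@np.array(K).T;return p[:,:2]/p[:,2:]
def ray(c,uv,z):
    K,T=c;d=T[:3,:3]@np.linalg.solve(K,[*uv,1]);o=T[:3,3];return o+d*(z-o[2])/d[2]
def place(q,P):
    return R.from_euler('z',q[2]).apply(np.atleast_2d(P))+[q[0],q[1],0]
def fit(obs,q0):  # obs: list of (cam, local point(mm), pixel)
    f=lambda q:np.concatenate([proj(c,place(q,np.array(P)/1e3))[0]-uv for c,P,uv in obs])
    r=least_squares(f,q0,loss='soft_l1',x_scale=[.01,.01,.1]);return r.x,f(r.x).reshape(-1,2)
def rel(Rn,p,st=None):
    "scaled row numbers to reach pose Rn,p from the present pose"
    st=st or telemetry.read_state();R0=st["tcp_rot"]
    return np.round(np.r_[R0.T@(np.array(p)-st["position"])/.15, R.from_matrix(R0.T@Rn).as_rotvec(degrees=True)/360],4)
def down(yaw):  # tool down, x axis at heading yaw(deg)
    a=np.radians(yaw);x=np.array([np.cos(a),np.sin(a),0]);z=np.array([0,0,-1.]);return np.stack([x,np.cross(z,x),z],1)
E
python3 - <<'E'
from h import *
t=cam("top");s=cam("side")
for n,uv,z in[("handle",(228.7,253),.048),("backmid",(270,248.5),.02),("tube top",(370,263),.158),("spout edge",(353,266),.036),("pad",(404,262),.06),("cup",(386,184),.09),("cap",(267,181),.022),("lid",(475,333),.0),("blk",(242,320),0)]: print(n,np.round(ray(t,uv,z),4))
print("tube side",np.round(ray(s,(361,200),.158),4), "handle side",np.round(ray(s,(265,332),.048),3))
E
```

```text
handle [0.5531 0.2417 0.048 ]
backmid [0.5688 0.136  0.02  ]
tube top [ 0.5237 -0.119   0.158 ]
spout edge [ 0.5234 -0.0863  0.036 ]
pad [ 0.5338 -0.2163  0.06  ]
cup [ 0.7316 -0.1662  0.09  ]
cap [0.7532 0.1478 0.022 ]
lid [ 0.3506 -0.414   0.    ]
blk [0.376  0.2098 0.    ]
tube side [ 0.5267 -0.1161  0.158 ] handle side [0.53  0.235 0.048]
```

Call:
carry_out:
  deltas:
    - [[0.74, -0.83, -0.06, 0, 0, 0, -1], [0.74, -0.83, -0.06, 0, 0, 0, -1], [0.74, -0.83, -0.06, 0, 0, 0, -1], [0.74, -0.83, -0.06, 0, 0, 0, -1], [0.74, -0.83, -0.06, 0, 0, 0, -1], [0.74, -0.83, -0.06, 0, 0, 0, -1], [0.74, -0.83, -0.06, 0, 0, 0, -1], [0.74, -0.83, -0.06, 0, 0, 0, -1], [0.74, -0.83, -0.06, 0, 0, 0, -1], [0.74, -0.83, -0.06, 0, 0, 0, -1]]

```text
time_s: 0.93
position: [0.2732, -0.4347, 0.2313]
tcp_rot: [[0.942, 0.337, -0.0], [0.337, -0.942, -0.0], [-0.0, 0.0, -1.0]]
force: [-0.6, -0.4, -0.7]
opening: 1.001
grasp_force: 0.0
```

Call:
carry_out:
  deltas:
    - [[0.74, -0.83, -0.06, 0, 0, 0, -1], [0.74, -0.83, -0.06, 0, 0, 0, -1], [0.74, -0.83, -0.06, 0, 0, 0, -1], [0.74, -0.83, -0.06, 0, 0, 0, -1], [0.74, -0.83, -0.06, 0, 0, 0, -1], [0.74, -0.83, -0.06, 0, 0, 0, -1], [0.74, -0.83, -0.06, 0, 0, 0, -1], [0.74, -0.83, -0.06, 0, 0, 0, -1], [0.74, -0.83, -0.06, 0, 0, 0, -1], [0.74, -0.83, -0.06, 0, 0, 0, -1]]

```text
time_s: 1.77
position: [0.3357, -0.2802, 0.2404]
tcp_rot: [[0.942, 0.336, -0.0], [0.336, -0.942, -0.0], [-0.0, 0.0, -1.0]]
force: [0.2, -0.0, 0.5]
opening: 1.0
grasp_force: 0.0
```

Call:
carry_out:
  deltas:
    - [[0.74, -0.83, -0.06, 0, 0, 0, -1], [0.74, -0.83, -0.06, 0, 0, 0, -1], [0.74, -0.83, -0.06, 0, 0, 0, -1], [0.74, -0.83, -0.06, 0, 0, 0, -1], [0.74, -0.83, -0.06, 0, 0, 0, -1], [0.74, -0.83, -0.06, 0, 0, 0, -1], [0.74, -0.83, -0.06, 0, 0, 0, -1], [0.74, -0.83, -0.06, 0, 0, 0, -1], [0.74, -0.83, -0.06, 0, 0, 0, -1], [0.74, -0.83, -0.06, 0, 0, 0, -1]]

```text
time_s: 2.6
position: [0.3981, -0.1256, 0.2494]
tcp_rot: [[0.942, 0.335, -0.0], [0.335, -0.942, 0.0], [-0.0, -0.0, -1.0]]
force: [-0.3, 0.6, 0.1]
opening: 0.998
grasp_force: 0.0
```

Call:
carry_out:
  deltas:
    - [[0.74, -0.83, -0.06, 0, 0, 0.055, -1], [0.74, -0.83, -0.06, 0, 0, 0.055, -1], [0.74, -0.83, -0.06, 0, 0, 0.055, -1], [0.74, -0.83, -0.06, 0, 0, 0.055, -1], [0.74, -0.83, -0.06, 0, 0, 0.055, -1], [0.74, -0.83, -0.06, 0, 0, 0.055, -1], [0.74, -0.83, -0.06, 0, 0, 0.055, -1], [0.74, -0.83, -0.06, 0, 0, 0.055, -1], [0.74, -0.83, -0.06, 0, 0, 0.055, -1], [0.74, -0.83, -0.06, 0, 0, 0.055, -1]]

```text
time_s: 3.43
position: [0.4605, 0.0293, 0.2584]
tcp_rot: [[1.0, -0.003, -0.001], [-0.003, -1.0, -0.0], [-0.001, 0.0, -1.0]]
force: [-0.5, 0.8, 0.6]
opening: 1.005
grasp_force: 0.0
```

```bash
python3 - <<'E'
from h import *
st=telemetry.read_state();im=capture("wrist")[:,:,::-1];cv2.imwrite("pics/w1.png",im);np.save("w1.npy",{k:st[k] for k in("tcp_rot","position")},allow_pickle=True)
cv2.imwrite("pics/top1.png",capture("top")[:,:,::-1])
print(st["position"],st["tcp_rot"].round(3).tolist(),st["joint_positions"].round(1),st["time_s"])
c=cam("wrist",st)
print(proj(c,[[.553,.242,.048],[.569,.136,.02],[.5237,-.119,.158],[.534,-.216,.06]]).round(0))
E
```

```text
[0.46046866 0.02928826 0.2584344 ] [[1.0, -0.003, -0.001], [-0.003, -1.0, -0.0], [-0.001, 0.0, -1.0]] [-10.3  14.8 102.1  -0.   63.2  79.9] 3.4333
[[ 96. 106.]
 [216.  90.]
 [542. 145.]
 [591. 126.]]
```

View pics/w1.png

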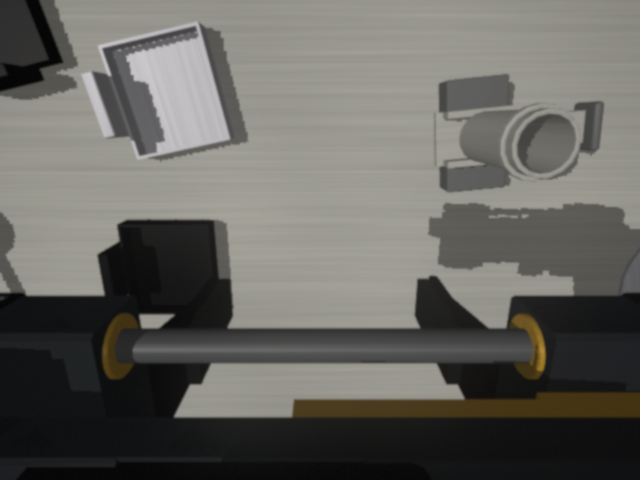

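The wrist view shows the tray's rim corners at about (99,46), (201,23), (232,139) and (137,158), with the handle at left. The dispenser's spout lip runs along x≈435 (rows 112–168), with the tube top at (548,143) and the pad at (591,125). I'll enlarge it to refine these.

```bash
python3 - <<'E'
import cv2,numpy as np
a=cv2.imread("pics/w1.png");o=np.zeros((600,800,3),np.uint8)
def put(x0,y0,w,h,f,X,Y):
    c=cv2.resize(a[y0:y0+h,x0:x0+w],None,fx=f,fy=f,interpolation=cv2.INTER_CUBIC);c=cv2.convertScaleAbs(c,alpha=1.4)
    for i in range(0,w,10): cv2.line(c,(i*f,0),(i*f,4),(0,0,255)); cv2.putText(c,str(x0+i),(i*f,13),0,.3,(0,0,255))
    for i in range(0,h,10): cv2.line(c,(0,i*f),(4,i*f),(0,0,255));cv2.putText(c,str(y0+i),(5,i*f+3),0,.3,(0,0,255))
    o[Y:Y+h*f,X:X+w*f]=c
put(75,10,180,155,2,0,0)
put(425,60,200,145,4,0,0) if 0 else put(425,65,93,135,4,370,0)
cv2.imwrite("pics/c3.png",o[:545])
E
```

```text
(no output)
```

View pics/c3.png

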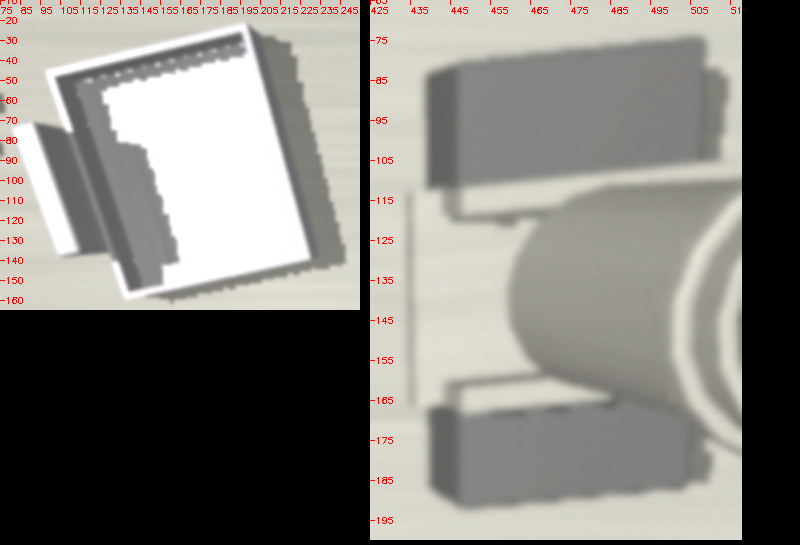

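```bash
python3 - <<'E'
from h import *
c=cam("wrist",np.load("w1.npy",allow_pickle=True).item())
tr=[((55,50,22),(98.5,46)),((55,-50,22),(199,22.5)),((-55,-50,22),(230.5,139.5)),((-55,50,22),(138.5,159)),((30,62,48),(82,74)),((30,50,48),(92.5,71)),((-30,50,48),(114,135)),((-30,62,48),(106,137.5))]
ds=[((55,40,0),(439.2,83.5)),((-55,40,0),(440.5,187)),((55,40,30),(447.5,81)),((-55,40,30),(448.5,192)),((55,-20,30),(508.8,74.5)),((26,53,36),(435.5,112.5)),((-26,53,36),(435.5,166.7))]
for n,o,q0 in(("tray",tr,[.56,.19,.15]),("disp",ds,[.52,-.13,.05])):
    q,r=fit([(c,P,uv) for P,uv in o],q0);print(n,q[:2].round(4),np.degrees(q[2]).round(2));print(r.round(1).tolist())
    np.save(n,q)
    if n=="disp":
        t=cam("top");print(proj(t,place(q,np.array([[0,12.5,158],[0,53,36],[0,-91,63]])/1e3)).round(1)); print(proj(c,place(q,np.array([[0,12.5,158],[0,-91,63]])/1e3)).round(1))
E
```

```text
tray [0.5649 0.1845] 11.53
[[0.3, -0.3], [-0.0, -0.6], [0.4, 0.2], [-0.2, 0.7], [-1.6, -1.0], [0.3, -0.9], [2.6, 1.6], [-1.3, 1.8]]
disp [ 0.5253 -0.1349] 5.67
[[-1.0, -0.4], [-1.0, 0.7], [-0.2, -0.7], [-0.6, 0.7], [1.4, -1.1], [0.4, 0.7], [1.2, 0.2]]
[[371.5 262.9]
 [351.4 267.2]
 [407.8 261.8]]
[[547.6 144.4]
 [603.5 125.7]]
```

```bash
python3 - <<'E'
from h import *
t=np.load("tray.npy");d=np.load("disp.npy")
h=place(t,[[0,.056,0]])[0];print(h, "final handle",place(d,[[0,.146,0]])[0])
Rn=down(np.degrees(t[2]))
print(rel(Rn,[h[0],h[1],.12]))
print("half", rel(np.array(telemetry.read_state()["tcp_rot"]),[h[0]-.05,h[1]-.11,.2]))
E
```

```text
[0.55366211 0.23933593 0.        ] final handle [0.51091857 0.01035056 0.        ]
[ 0.6168 -1.4003  0.9231  0.      0.     -0.0325]
half [ 0.2854 -0.666   0.3899  0.      0.      0.    ]
```

Call:
carry_out:
  deltas:
    - [[0.31, -0.7, 0.4, 0, 0, 0, -1], [0.31, -0.7, 0.4, 0, 0, 0, -1], [0.31, -0.7, 0.4, 0, 0, 0, -1], [0.31, -0.7, 0.4, 0, 0, 0, -1], [0.31, -0.7, 0.4, 0, 0, 0, -1], [0.31, -0.7, 0.4, 0, 0, 0, -1], [0.31, -0.7, 0.4, 0, 0, 0, -1], [0.31, -0.7, 0.4, 0, 0, 0, -1], [0.31, -0.7, 0.4, 0, 0, 0, -1], [0.31, -0.7, 0.4, 0, 0, 0, -1]]

```text
time_s: 4.37
position: [0.5076, 0.1347, 0.1993]
tcp_rot: [[1.0, -0.002, 0.001], [-0.002, -1.0, -0.0], [0.001, -0.0, -1.0]]
force: [0.2, 0.1, 0.6]
opening: 0.996
grasp_force: 0.0
```

Call:
carry_out:
  deltas:
    - [[0.307, -0.7, 0.52, 0, 0, -0.0325, -1], [0.307, -0.7, 0.52, 0, 0, -0.0325, -1], [0.307, -0.7, 0.52, 0, 0, -0.0325, -1], [0.307, -0.7, 0.52, 0, 0, -0.0325, -1], [0.307, -0.7, 0.52, 0, 0, -0.0325, -1], [0.307, -0.7, 0.52, 0, 0, -0.0325, -1], [0.307, -0.7, 0.52, 0, 0, -0.0325, -1], [0.307, -0.7, 0.52, 0, 0, -0.0325, -1], [0.307, -0.7, 0.52, 0, 0, -0.0325, -1], [0.307, -0.7, 0.52, 0, 0, -0.0325, -1]]

```text
time_s: 5.2
position: [0.5538, 0.2396, 0.1217]
tcp_rot: [[0.98, 0.201, 0.001], [0.201, -0.98, 0.0], [0.001, 0.0, -1.0]]
force: [-0.2, -0.1, -0.1]
opening: 0.997
grasp_force: 0.0
```

```bash
python3 - <<'E'
from h import *
t=np.load("tray.npy");h=place(t,[[0,.056,0]])[0]
print(rel(down(np.degrees(t[2])),[h[0],h[1],.026]),telemetry.read_state()["position"])
E
```

```text
[-2.400e-03  1.400e-03  6.382e-01  0.000e+00 -2.000e-04  1.000e-04] [0.55382968 0.23959613 0.12173755]
```

Call:
carry_out:
  deltas:
    - [[0, 0, 0.2, 0, 0, 0, -1], [0, 0, 0.4, 0, 0, 0, -1], [0, 0, 0.55, 0, 0, 0, -1], [0, 0, 0.64, 0, 0, 0, -1], [0, 0, 0.64, 0, 0, 0, -1], [0, 0, 0.64, 0, 0, 0, -1], [0, 0, 0.64, 0, 0, 0, 1], [0, 0, 0.64, 0, 0, 0, 1], [0, 0, 0.64, 0, 0, 0, 1], [0, 0, 0.64, 0, 0, 0, 1]]

```text
time_s: 6.03
position: [0.5542, 0.2407, 0.0257]
tcp_rot: [[0.979, 0.202, 0.002], [0.202, -0.979, 0.0], [0.002, -0.0, -1.0]]
force: [0.7, -0.0, -0.2]
opening: 0.783
grasp_force: 0.0
```

Call:
carry_out:
  deltas:
    - [[0, 0, 0, 0, 0, 0, 1], [0, 0, 0, 0, 0, 0, 1], [0, 0, 0, 0, 0, 0, 1], [0, 0, 0, 0, 0, 0, 1], [0, 0, 0, 0, 0, 0, 1], [0, 0, 0, 0, 0, 0, 1], [0, 0, 0, 0, 0, 0, 1], [0, 0, 0, 0, 0, 0, 1], [0, 0, 0, 0, 0, 0, 1], [0, 0, 0, 0, 0, 0, 1]]

```text
time_s: 6.87
position: [0.5535, 0.2404, 0.0245]
tcp_rot: [[0.979, 0.202, -0.0], [0.202, -0.979, -0.0], [-0.0, 0.0, -1.0]]
force: [0.5, -0.3, 0.1]
opening: 0.137
grasp_force: 30.0
```

```bash
python3 - <<'E'
from h import *
t=np.load("tray.npy");d=np.load("disp.npy")
st=telemetry.read_state();print(st["position"],st["opening"],st["grasp_force"],st["force"])
h=place(d,[[0,.146+.02,0]])[0]   # pre-contact: 20 mm gap
print(h,rel(down(np.degrees(d[2])),[h[0],h[1],st["position"][2]],st))
cv2.imwrite("pics/w2.png",capture("wrist")[:,:,::-1]);
E
```

```text
[0.55352257 0.24039262 0.02449209] 0.13684999960751934 29.99992280267179 [ 0.53144792 -0.3379341   0.09566339]
[0.50894287 0.03025274 0.        ] [-5.741e-01  1.312e+00  2.000e-04  0.000e+00  0.000e+00  1.660e-02]
```

View pics/w2.png

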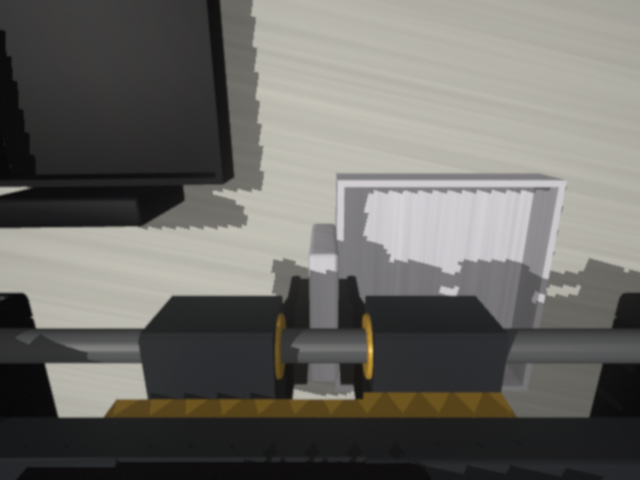

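The handle is gripped: opening 11.9 mm at 30 N, with the plate between the pads at (323,300) and the tray parallel to the gripper. Next I slide it to about 20 mm short of the face.

Call:
carry_out:
  deltas:
    - [[-0.03, 0.07, 0, 0, 0, 0, 1], [-0.06, 0.14, 0, 0, 0, 0, 1], [-0.1, 0.22, 0, 0, 0, 0, 1], [-0.13, 0.3, 0, 0, 0, 0, 1], [-0.17, 0.38, 0, 0, 0, 0, 1], [-0.2, 0.46, 0, 0, 0, 0, 1], [-0.24, 0.54, 0, 0, 0, 0, 1], [-0.26, 0.6, 0, 0, 0, 0, 1], [-0.28, 0.64, 0, 0, 0, 0, 1], [-0.287, 0.656, 0, 0, 0, 0, 1]]

```text
time_s: 7.75
position: [0.5309, 0.1341, 0.0245]
tcp_rot: [[0.98, 0.201, -0.001], [0.201, -0.98, -0.0], [-0.001, -0.0, -1.0]]
force: [0.1, 0.9, -2.5]
opening: 0.135
grasp_force: 30.0
```

Call:
carry_out:
  deltas:
    - [[-0.03, 0.07, 0, 0, 0, 0.002, 1], [-0.06, 0.14, 0, 0, 0, 0.004, 1], [-0.1, 0.22, 0, 0, 0, 0.006, 1], [-0.13, 0.3, 0, 0, 0, 0.008, 1], [-0.17, 0.38, 0, 0, 0, 0.01, 1], [-0.2, 0.46, 0, 0, 0, 0.012, 1], [-0.24, 0.54, 0, 0, 0, 0.014, 1], [-0.26, 0.6, 0, 0, 0, 0.0166, 1], [-0.28, 0.64, 0, 0, 0, 0.0166, 1], [-0.287, 0.656, 0, 0, 0, 0.0166, 1]]

```text
time_s: 8.58
position: [0.5087, 0.0291, 0.0245]
tcp_rot: [[0.995, 0.097, -0.0], [0.097, -0.995, 0.0], [-0.0, -0.0, -1.0]]
force: [0.1, 0.6, -2.3]
opening: 0.136
grasp_force: 30.0
```

```bash
python3 - <<'E'
from h import *
d=np.load("disp.npy")
st=telemetry.read_state();print(st["position"],st["force"])
h=place(d,[[0,.146,0]])[0];print(rel(down(np.degrees(d[2])),[h[0],h[1],.0245],st))
np.save("w3.npy",{k:st[k] for k in("tcp_rot","position")},allow_pickle=True)
im=capture("wrist")[:,:,::-1];cv2.imwrite("pics/w3.png",im)
cv2.imwrite("pics/w3b.png",cv2.resize(im[60:300,300:620],None,fx=2.5,fy=2.5,interpolation=cv2.INTER_CUBIC))
E
```

```text
[0.50866442 0.02909118 0.02451254] [ 0.05074049  0.5704291  -2.31734774]
[ 2.800e-03  1.258e-01  1.000e-04 -0.000e+00  1.000e-04 -2.000e-04]
```

View pics/w3b.png

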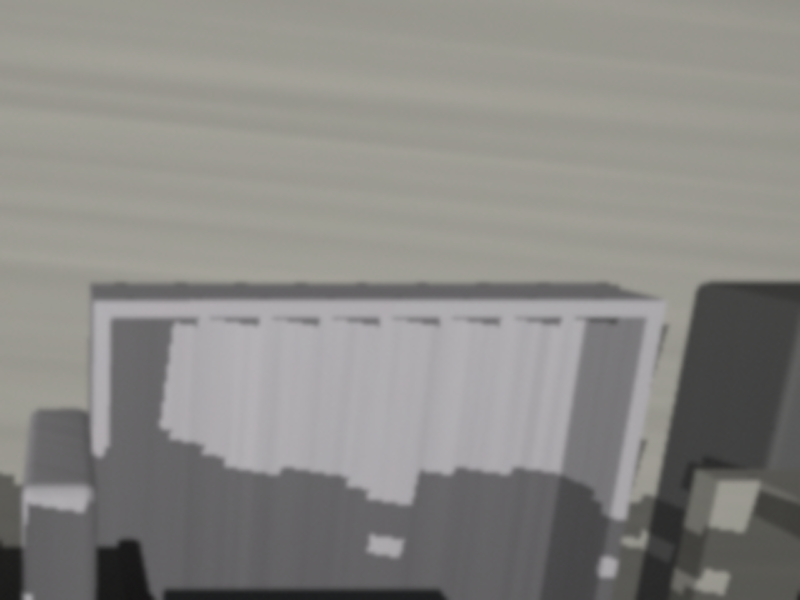

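```bash
python3 - <<'E'
from h import *
c=cam("wrist",np.load("w3.npy",allow_pickle=True).item());d=np.load("disp.npy")
u=lambda x,y:(300+x/2.5,60+y/2.5)
def ln(a,b,z):
    A,B=ray(c,u(*a),z),ray(c,u(*b),z);v=A-B;print(A.round(4),B.round(4),"yaw",np.degrees(np.arctan2(v[1],v[0])).round(2));
    for P in(A,B): print("   disp frame",R.from_euler('z',-d[2]).apply(P-[d[0],d[1],0]).round(4))
ln((663,300),(627,520),.022); ln((697,287),(655,520),0.)
print((proj(c,place(d,np.array([[55,40,0],[0,40,0],[55,40,30],[26,53,36]])/1e3))-[300,60])*2.5)
E
```

```text
[ 0.574  -0.0704  0.022 ] [ 0.5328 -0.0754  0.022 ] yaw 6.95
   disp frame [0.0548 0.0594 0.022 ]
   disp frame [0.0133 0.0585 0.022 ]
[ 0.5751 -0.0907  0.    ] [ 0.5259 -0.0964  0.    ] yaw 6.57
   disp frame [0.0539 0.0391 0.    ]
   disp frame [0.0043 0.0383 0.    ]
[[693.60951889 281.23449462]
 [643.51353173 538.80403203]
 [808.98768151 305.79977184]
 [719.82344036 481.6661616 ]]
```

The tray's back edge is parallel to the face within about 0.4°, with a 20 mm gap, and it is centred. Closing in.

Call:
carry_out:
  deltas:
    - [[0, 0.02, 0, 0, 0, 0, 1], [0, 0.04, 0, 0, 0, 0, 1], [0, 0.06, 0, 0, 0, 0, 1], [0, 0.08, 0, 0, 0, 0, 1], [0, 0.1, 0, 0, 0, 0, 1], [0, 0.11, 0, 0, 0, 0, 1], [0, 0.115, 0, 0, 0, 0, 1], [0, 0.12, 0, 0, 0, 0, 1], [0, 0.125, 0, 0, 0, 0, 1], [0, 0.13, 0, 0, 0, 0, 1]]

```text
time_s: 9.47
position: [0.5109, 0.011, 0.0246]
tcp_rot: [[0.995, 0.099, -0.0], [0.099, -0.995, 0.0], [-0.0, -0.0, -1.0]]
force: [-0.4, 0.2, -0.9]
opening: 0.135
grasp_force: 30.0
```

Call:
carry_out:
  deltas:
    - [[0, 0.003, 0, 0, 0, 0, 1], [0, 0.006, 0, 0, 0, 0, 1], [0, 0.006, 0, 0, 0, 0, 1], [0, 0.009, 0, 0, 0, 0, 1], [0, 0.009, 0, 0, 0, 0, 1], [0, 0.012, 0, 0, 0, 0, 1], [0, 0.012, 0, 0, 0, 0, 1], [0, 0.014, 0, 0, 0, 0, 1], [0, 0.014, 0, 0, 0, 0, 1], [0, 0.014, 0, 0, 0, 0, 1]]

```text
time_s: 10.3
position: [0.5112, 0.0107, 0.0247]
tcp_rot: [[0.995, 0.098, 0.0], [0.098, -0.995, 0.002], [0.001, -0.002, -1.0]]
force: [1.4, 9.4, -1.3]
opening: 0.132
grasp_force: 30.0
```

```bash
python3 - <<'E'
from h import *
d=np.load("disp.npy")
st=telemetry.read_state();print(st["force"],st["moment"],R.from_euler('z',-d[2]).apply(st["position"]-[d[0],d[1],0]).round(4))
np.save("w4.npy",{k:st[k] for k in("tcp_rot","position")},allow_pickle=True)
im=capture("wrist")[:,:,::-1];cv2.imwrite("pics/w4.png",im)
cv2.imwrite("pics/w4b.png",cv2.resize(im[60:300,300:620],None,fx=2.5,fy=2.5,interpolation=cv2.INTER_CUBIC))
E
```

```text
[ 1.44487304  9.43503424 -1.27560736] [ 1.74253443 -0.24295151 -0.06624765] [0.0003 0.1463 0.0247]
```

View pics/w4b.png

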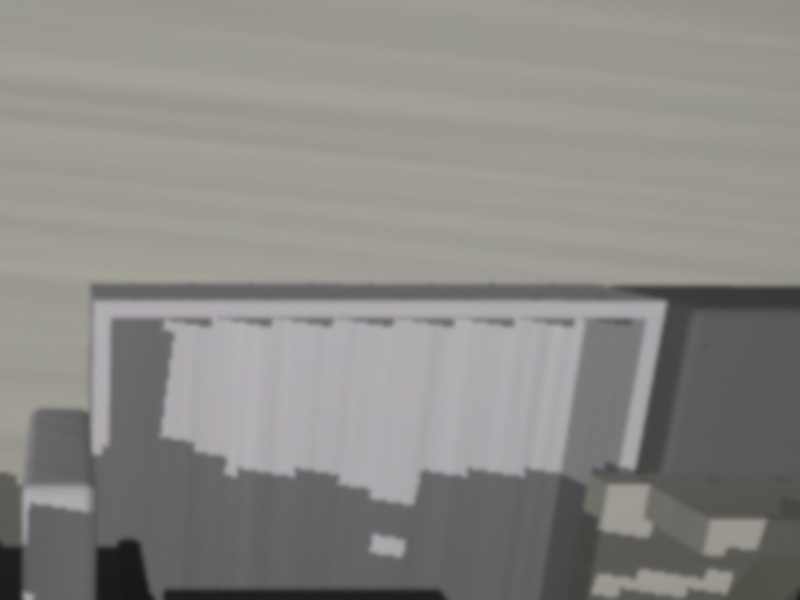

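The tray is flush: rim edge at crop (663,300) against the block, 9.4 N reaction, and TCP at dispenser y = 146 mm as expected. Now I ease off, open the fingers and rise.

Call:
carry_out:
  deltas:
    - [[0, -0.004, 0, 0, 0, 0, 1], [0, -0.008, 0, 0, 0, 0, 1], [0, -0.011, 0, 0, 0, 0, 1], [0, -0.011, 0, 0, 0, 0, 0.6], [0, -0.011, 0, 0, 0, 0, 0.2], [0, -0.011, 0, 0, 0, 0, -0.1], [0, -0.011, 0, 0, 0, 0, -0.1], [0, -0.011, 0, 0, 0, 0, -0.1], [0, -0.011, 0, 0, 0, 0, -0.1], [0, -0.011, 0, 0, 0, 0, -0.1]]

```text
time_s: 11.18
position: [0.511, 0.0104, 0.0246]
tcp_rot: [[0.995, 0.099, 0.0], [0.099, -0.995, -0.0], [0.0, 0.0, -1.0]]
force: [0.7, -0.8, 0.7]
opening: 0.524
grasp_force: 0.0
```

Call:
carry_out:
  deltas:
    - [[0, 0, -0.1, 0, 0, 0, -0.1], [0, 0, -0.2, 0, 0, 0, -0.1], [0, 0, -0.4, 0, 0, 0, -0.1], [0, 0, -0.6, 0, 0, 0, -0.1], [0, 0, -0.8, 0, 0, 0, -0.1], [0, 0, -1, 0, 0, 0, -0.1], [0, 0, -1, 0, 0, 0, -0.1], [0, 0, -1, 0, 0, 0, -0.1], [0, 0, -1, 0, 0, 0, -0.1], [0, 0, -1, 0, 0, 0, -0.1]]

```text
time_s: 12.02
position: [0.5097, 0.0107, 0.1733]
tcp_rot: [[0.995, 0.099, -0.003], [0.099, -0.995, 0.001], [-0.003, -0.001, -1.0]]
force: [0.4, 0.2, 0.1]
opening: 0.55
grasp_force: 0.0
```

```bash
python3 - <<'E'
from h import *
d=np.load("disp.npy");t=cam("wrist",telemetry.read_state())
st=telemetry.read_state();print(st["position"],st["opening"],st["joint_positions"].round(1))
im=capture("wrist")[:,:,::-1];cv2.imwrite("pics/w5.png",im);np.save("w5.npy",{k:st[k] for k in("tcp_rot","position")},allow_pickle=True)
Rt=down(np.degrees(d[2]))
p=st["position"]
for pt in([p[0],p[1],.30],):print(rel(Rt,pt,st))
a=place(d,[[0,-.19,.30]])[0];print(a,rel(down(np.degrees(d[2])+90),[a[0],a[1],.3],st))
E
```

```text
[0.50968178 0.01072469 0.1732551 ] 0.5499600399876529 [-11.4  25.5 101.3  -0.   53.4  73. ]
[-2.60e-03 -8.00e-04 -8.45e-01 -1.00e-04  5.00e-04  0.00e+00]
[ 0.54411033 -0.324006    0.3       ] [ 5.0000e-03  2.2425e+00 -8.4700e-01 -5.0000e-04  3.0000e-04 -2.5000e-01]
```

View pics/w5.png

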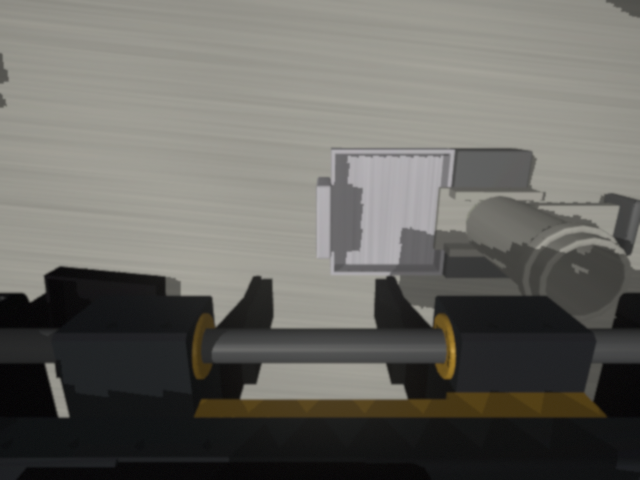

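The tray stays flush with no gap at the block, and the spout sits over its back part (440,220). Now I travel over the tube to the plunger side, turning and closing the fingers.

Call:
carry_out:
  deltas:
    - [[0, 0, -0.25, 0, 0, 0, 1], [0, 0, -0.5, 0, 0, -0.02, 1], [0, 0.1, -0.7, 0, 0, -0.04, 1], [0, 0.25, -0.85, 0, 0, -0.06, 1], [0, 0.45, -0.85, 0, 0, -0.08, 1], [0, 0.65, -0.85, 0, 0, -0.1, 1], [0, 0.75, -0.85, 0, 0, -0.12, 1], [0, 0.75, -0.85, 0, 0, -0.12, 1], [0, 0.75, -0.85, 0, 0, -0.12, 1], [0, 0.75, -0.85, 0, 0, -0.12, 1]]

```text
time_s: 12.9
position: [0.5214, -0.1006, 0.3008]
tcp_rot: [[0.659, 0.752, -0.003], [0.752, -0.659, 0.002], [-0.0, -0.003, -1.0]]
force: [0.2, 1.2, -1.1]
opening: 0.007
grasp_force: 0.0
```

Call:
carry_out:
  deltas:
    - [[-0.15, 0.15, 0, 0, 0, -0.02, 1], [-0.3, 0.3, 0, 0, 0, -0.04, 1], [-0.45, 0.45, 0, 0, 0, -0.06, 1], [-0.6, 0.6, 0, 0, 0, -0.08, 1], [-0.75, 0.75, 0, 0, 0, -0.1, 1], [-0.9, 0.9, 0, 0, 0, -0.12, 1], [-1, 1, 0, 0, 0, -0.13, 1], [-1, 1, 0, 0, 0, -0.13, 1], [-1, 1, 0, 0, 0, -0.13, 1], [-1, 1, 0, 0, 0, -0.13, 1]]

```text
time_s: 13.73
position: [0.5363, -0.3111, 0.3014]
tcp_rot: [[-0.099, 0.995, -0.001], [0.995, 0.099, 0.002], [0.002, -0.001, -1.0]]
force: [-0.3, 0.3, 0.4]
opening: 0.002
grasp_force: 0.0
```

```bash
cat >> h.py <<'E'
def lean(deg):
    d=np.load("disp.npy");a=np.radians(deg)
    L=np.array([[0,1,0],[np.cos(a),0,np.sin(a)],[np.sin(a),0,-np.cos(a)]]) # cols x,y,z in disp frame
    return R.from_euler('z',d[2]).as_matrix()@L
def indisp(st):
    d=np.load("disp.npy");return R.from_euler('z',-d[2]).apply(st["position"]-[d[0],d[1],0])
E
python3 - <<'E'
from h import *
d=np.load("disp.npy");st=telemetry.read_state();print(indisp(st),st["joint_positions"].round(1),np.linalg.det(lean(35)))
print(rel(lean(35),place(d,[[0,-.17,.2]])[0],st))
E
```

```text
[-0.00647091 -0.17633903  0.30142837] [-40.4  25.6  77.2   0.   77.4 -46.1] 1.0
[ 4.080e-02  4.380e-02  6.762e-01 -2.000e-04  9.690e-02 -1.000e-04]
```

Call:
carry_out:
  deltas:
    - [[0.04, 0.044, 0.07, 0, 0.015, 0, 1], [0.04, 0.044, 0.14, 0, 0.03, 0, 1], [0.04, 0.044, 0.21, 0, 0.045, 0, 1], [0.04, 0.044, 0.3, 0, 0.06, 0, 1], [0.04, 0.044, 0.4, 0, 0.075, 0, 1], [0.04, 0.044, 0.5, 0, 0.09, 0, 1], [0.04, 0.044, 0.6, 0, 0.097, 0, 1], [0.04, 0.044, 0.676, 0, 0.097, 0, 1], [0.04, 0.044, 0.676, 0, 0.097, 0, 1], [0.04, 0.044, 0.676, 0, 0.097, 0, 1]]

```text
time_s: 14.57
position: [0.5426, -0.3045, 0.2009]
tcp_rot: [[-0.082, 0.995, -0.058], [0.815, 0.101, 0.57], [0.573, -0.001, -0.819]]
force: [0.3, 0.1, -1.4]
opening: 0.003
grasp_force: 0.0
```

```bash
python3 - <<'E'
from h import *
d=np.load("disp.npy");st=telemetry.read_state();print(indisp(st),st["joint_positions"].round(1),(lean(35).T@st["tcp_rot"]).round(3).tolist())
print(rel(lean(35),place(d,[[0,-.13,.041]])[0],st))
im=capture("wrist")[:,:,::-1];cv2.imwrite("pics/w6.png",im);s=capture("side")[:,:,::-1]
c=cv2.resize(s[120:280,280:480],None,fx=3,fy=3,interpolation=cv2.INTER_CUBIC)
cv2.imwrite("pics/s6.png",c)
E
```

```text
[ 0.00041821 -0.17045401  0.20086337] [-49.2  43.6  67.8  19.4  98.  -57.3] [[1.0, 0.001, -0.001], [-0.001, 1.0, -0.002], [0.001, 0.002, 1.0]]
[-3.8980e-01 -1.3000e-03  1.0279e+00 -3.0000e-04  1.0000e-04  1.0000e-04]
```

View pics/w6.png

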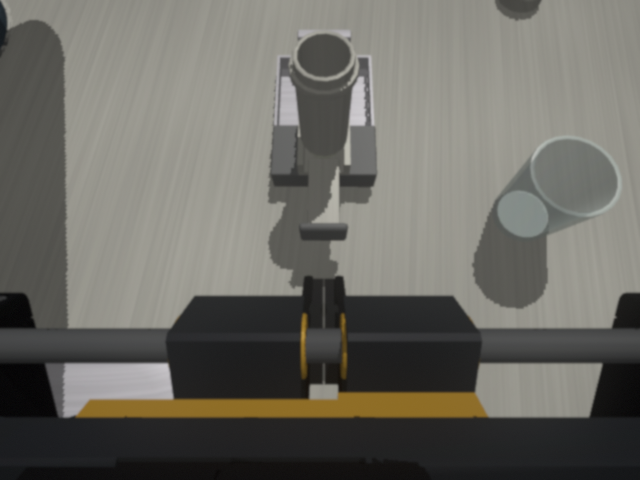

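The fingers (323,290) line up with the push pad (323,230), clear of the cup at right. Now I descend in two calls to about 30 mm before the pad.

Call:
carry_out:
  deltas:
    - [[-0.04, 0, 0.1, 0, 0, 0, 1], [-0.08, 0, 0.2, 0, 0, 0, 1], [-0.12, 0, 0.3, 0, 0, 0, 1], [-0.16, 0, 0.4, 0, 0, 0, 1], [-0.19, 0, 0.5, 0, 0, 0, 1], [-0.23, 0, 0.6, 0, 0, 0, 1], [-0.27, 0, 0.7, 0, 0, 0, 1], [-0.3, 0, 0.8, 0, 0, 0, 1], [-0.3, 0, 0.8, 0, 0, 0, 1], [-0.3, 0, 0.8, 0, 0, 0, 1]]

```text
time_s: 15.5
position: [0.5398, -0.2743, 0.0777]
tcp_rot: [[-0.082, 0.995, -0.057], [0.816, 0.1, 0.569], [0.572, 0.001, -0.82]]
force: [-0.2, -1.0, 0.3]
opening: 0.01
grasp_force: 0.0
```

Call:
carry_out:
  deltas:
    - [[-0.02, 0, 0.05, 0, 0, 0, 1], [-0.04, 0, 0.1, 0, 0, 0, 1], [-0.06, 0, 0.15, 0, 0, 0, 1], [-0.08, 0, 0.2, 0, 0, 0, 1], [-0.09, 0, 0.225, 0, 0, 0, 1], [-0.09, 0, 0.225, 0, 0, 0, 1], [-0.09, 0, 0.225, 0, 0, 0, 1], [-0.09, 0, 0.225, 0, 0, 0, 1], [-0.09, 0, 0.225, 0, 0, 0, 1], [-0.09, 0, 0.225, 0, 0, 0, 1]]

```text
time_s: 16.33
position: [0.5386, -0.2669, 0.0414]
tcp_rot: [[-0.081, 0.995, -0.056], [0.816, 0.099, 0.569], [0.572, 0.0, -0.82]]
force: [-0.4, 0.1, -1.0]
opening: 0.007
grasp_force: 0.0
```

```bash
python3 - <<'E'
from h import *
d=np.load("disp.npy");st=telemetry.read_state();print(indisp(st),st["force"])
for y in(-.1,-.055):print(rel(lean(35),place(d,[[0,y,.041]])[0],st))
im=capture("wrist")[:,:,::-1];cv2.imwrite("pics/w7.png",im[100:400,160:480])
E
```

```text
[ 0.00019813 -0.13261321  0.04139489] [-0.35632309  0.09775601 -0.99228103]
[ 1.768e-01 -1.300e-03  1.265e-01  1.000e-04  3.000e-04  1.000e-04]
[ 4.229e-01 -1.300e-03  2.981e-01  1.000e-04  3.000e-04  1.000e-04]
```

View pics/w7.png

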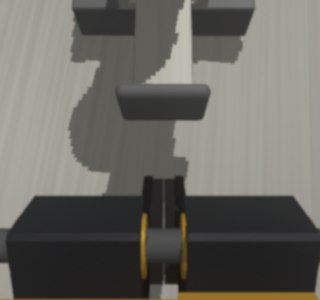

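Call:
carry_out:
  deltas:
    - [[0.02, 0, 0.014, 0, 0, 0, 1], [0.04, 0, 0.028, 0, 0, 0, 1], [0.06, 0, 0.042, 0, 0, 0, 1], [0.08, 0, 0.056, 0, 0, 0, 1], [0.1, 0, 0.07, 0, 0, 0, 1], [0.12, 0, 0.084, 0, 0, 0, 1], [0.14, 0, 0.098, 0, 0, 0, 1], [0.16, 0, 0.112, 0, 0, 0, 1], [0.18, 0, 0.126, 0, 0, 0, 1], [0.19, 0, 0.133, 0, 0, 0, 1]]

```text
time_s: 17.22
position: [0.5352, -0.2324, 0.041]
tcp_rot: [[-0.082, 0.995, -0.056], [0.817, 0.099, 0.568], [0.571, 0.0, -0.821]]
force: [-0.5, -3.4, 0.9]
opening: 0.002
grasp_force: 1.6
```

Call:
carry_out:
  deltas:
    - [[0.02, 0, 0.014, 0, 0, 0, 1], [0.04, 0, 0.028, 0, 0, 0, 1], [0.06, 0, 0.042, 0, 0, 0, 1], [0.08, 0, 0.056, 0, 0, 0, 1], [0.1, 0, 0.07, 0, 0, 0, 1], [0.12, 0, 0.084, 0, 0, 0, 1], [0.14, 0, 0.098, 0, 0, 0, 1], [0.15, 0, 0.105, 0, 0, 0, 1], [0.16, 0, 0.112, 0, 0, 0, 1], [0.16, 0, 0.112, 0, 0, 0, 1]]

```text
time_s: 18.05
position: [0.5323, -0.2031, 0.041]
tcp_rot: [[-0.081, 0.995, -0.056], [0.817, 0.099, 0.569], [0.571, 0.001, -0.821]]
force: [-0.2, -4.1, 0.4]
opening: 0.005
grasp_force: 2.4
```

```bash
python3 - <<'E'
from h import *
st=telemetry.read_state();print(indisp(st),st["force"])
E
```

```text
[ 0.00020921 -0.0684918   0.04103302] [-0.24492443 -4.13259346  0.38416915]
```

Call:
carry_out:
  deltas:
    - [[0.01, 0, 0.007, 0, 0, 0, 1], [0.02, 0, 0.014, 0, 0, 0, 1], [0.03, 0, 0.021, 0, 0, 0, 1], [0.04, 0, 0.028, 0, 0, 0, 1], [0.05, 0, 0.035, 0, 0, 0, 1], [0.06, 0, 0.042, 0, 0, 0, 1], [0.065, 0, 0.045, 0, 0, 0, 1], [0.07, 0, 0.049, 0, 0, 0, 1], [0.076, 0, 0.053, 0, 0, 0, 1], [0.076, 0, 0.053, 0, 0, 0, 1]]

```text
time_s: 18.88
position: [0.5311, -0.1898, 0.041]
tcp_rot: [[-0.082, 0.995, -0.056], [0.817, 0.099, 0.568], [0.571, 0.001, -0.821]]
force: [-0.6, -7.1, 0.8]
opening: 0.006
grasp_force: 2.8
```

Call:
carry_out:
  deltas:
    - [[0.003, 0, 0.002, 0, 0, 0, 1], [0.005, 0, 0.003, 0, 0, 0, 1], [0.008, 0, 0.0055, 0, 0, 0, 1], [0.01, 0, 0.007, 0, 0, 0, 1], [0.012, 0, 0.0085, 0, 0, 0, 1], [0.014, 0, 0.01, 0, 0, 0, 1], [0.016, 0, 0.011, 0, 0, 0, 1], [0.016, 0, 0.011, 0, 0, 0, 1], [0.016, 0, 0.011, 0, 0, 0, 1], [0.016, 0, 0.011, 0, 0, 0, 1]]

```text
time_s: 19.72
position: [0.5308, -0.1872, 0.041]
tcp_rot: [[-0.082, 0.995, -0.056], [0.817, 0.099, 0.568], [0.571, 0.001, -0.821]]
force: [-1.5, -6.0, 0.9]
opening: 0.005
grasp_force: 3.0
```

Call:
carry_out:
  deltas:
    - [[0.003, 0, 0.002, 0, 0, 0, 1], [0.005, 0, 0.003, 0, 0, 0, 1], [0.008, 0, 0.0055, 0, 0, 0, 1], [0.01, 0, 0.007, 0, 0, 0, 1], [0.012, 0, 0.0085, 0, 0, 0, 1], [0.014, 0, 0.01, 0, 0, 0, 1], [0.016, 0, 0.011, 0, 0, 0, 1], [0.016, 0, 0.011, 0, 0, 0, 1], [0.016, 0, 0.011, 0, 0, 0, 1], [0.016, 0, 0.011, 0, 0, 0, 1]]

```text
time_s: 20.55
position: [0.5305, -0.1844, 0.041]
tcp_rot: [[-0.082, 0.995, -0.056], [0.817, 0.099, 0.568], [0.57, 0.001, -0.821]]
force: [0.1, -6.2, 0.9]
opening: 0.003
grasp_force: 3.1
```

```bash
python3 - <<'E'
from h import *
st=telemetry.read_state();print(indisp(st),st["force"])
E
```

```text
[ 0.00029352 -0.04968778  0.04099912] [ 0.11229418 -6.20778364  0.93862228]
```

Call:
carry_out:
  deltas:
    - [[0.003, 0, 0.002, 0, 0, 0, 1], [0.005, 0, 0.003, 0, 0, 0, 1], [0.008, 0, 0.0055, 0, 0, 0, 1], [0.01, 0, 0.007, 0, 0, 0, 1], [0.012, 0, 0.0085, 0, 0, 0, 1], [0.014, 0, 0.01, 0, 0, 0, 1], [0.016, 0, 0.011, 0, 0, 0, 1], [0.016, 0, 0.011, 0, 0, 0, 1], [0.016, 0, 0.011, 0, 0, 0, 1], [0.016, 0, 0.011, 0, 0, 0, 1]]

```text
time_s: 21.38
position: [0.5305, -0.1827, 0.041]
tcp_rot: [[-0.082, 0.995, -0.055], [0.819, 0.099, 0.566], [0.568, 0.001, -0.823]]
force: [-1.4, -9.3, 1.1]
opening: 0.006
grasp_force: 4.3
```

It moved only 1.7 of the 3 mm commanded and the force is rising, so this is the stop. One small increment will confirm it clearly above 9 N.

Call:
carry_out:
  deltas:
    - [[0.002, 0, 0.0014, 0, 0, 0, 1], [0.004, 0, 0.003, 0, 0, 0, 1], [0.006, 0, 0.004, 0, 0, 0, 1], [0.008, 0, 0.0055, 0, 0, 0, 1], [0.008, 0, 0.0055, 0, 0, 0, 1], [0.008, 0, 0.0055, 0, 0, 0, 1], [0.008, 0, 0.0055, 0, 0, 0, 1], [0.008, 0, 0.0055, 0, 0, 0, 1], [0.008, 0, 0.0055, 0, 0, 0, 1], [0.008, 0, 0.0055, 0, 0, 0, 1]]

```text
time_s: 22.22
position: [0.5305, -0.1825, 0.041]
tcp_rot: [[-0.083, 0.995, -0.054], [0.82, 0.099, 0.564], [0.566, 0.002, -0.824]]
force: [-1.1, -10.9, 1.4]
opening: 0.0
grasp_force: 5.5
```

At the stop: it moved 0.2 mm and the force is about 11 N, against 6 N from the spring. Retracting now so the plunger springs back.

Call:
carry_out:
  deltas:
    - [[-0.04, 0, -0.028, 0, 0, 0, 1], [-0.08, 0, -0.056, 0, 0, 0, 1], [-0.12, 0, -0.084, 0, 0, 0, 1], [-0.16, 0, -0.112, 0, 0, 0, 1], [-0.2, 0, -0.14, 0, 0, 0, 1], [-0.24, 0, -0.168, 0, 0, 0, 1], [-0.28, 0, -0.196, 0, 0, 0, 1], [-0.32, 0, -0.224, 0, 0, 0, 1], [-0.38, 0, -0.27, 0, 0, 0, 1], [-0.46, 0, -0.32, 0, 0, 0, 1]]

```text
time_s: 23.05
position: [0.5375, -0.2614, 0.0412]
tcp_rot: [[-0.081, 0.995, -0.059], [0.814, 0.1, 0.573], [0.576, -0.001, -0.818]]
force: [0.3, 0.3, -0.1]
opening: 0.006
grasp_force: 0.0
```

Call:
carry_out:
  deltas:
    - [[-0.1, 0, -0.1, 0, 0, 0, 1], [-0.1, 0, -0.3, 0, 0, 0, 1], [-0.1, 0, -0.5, 0, 0, 0, 1], [-0.1, 0, -0.7, 0, 0, 0, 1], [-0.1, 0, -0.9, 0, 0, 0, 1], [-0.1, 0, -0.9, 0, 0, 0, 1], [-0.1, 0, -0.9, 0, 0, 0, 1], [-0.1, 0, -0.9, 0, 0, 0, 1], [-0.1, 0, -0.9, 0, 0, 0, 1], [-0.1, 0, -0.9, 0, 0, 0, 1]]

```text
time_s: 23.88
position: [0.5462, -0.3498, 0.1416]
tcp_rot: [[-0.08, 0.995, -0.059], [0.814, 0.1, 0.573], [0.576, -0.002, -0.818]]
force: [0.9, 0.1, -0.3]
opening: 0.003
grasp_force: 0.0
```

```bash
python3 - <<'E'
from h import *
st=telemetry.read_state();print(indisp(st),st["force"],st["time_s"])
s=capture("side")[:,:,::-1];t=capture("top")[:,:,::-1];w=capture("wrist")[:,:,::-1]
a=cv2.resize(s[180:300,270:400],(433,400),interpolation=cv2.INTER_CUBIC);b=cv2.resize(t[230:300,290:420],(367,200),interpolation=cv2.INTER_CUBIC)
c=cv2.resize(w[0:275,180:460],(367,360));o=np.zeros((560,800,3),np.uint8);o[:400,:433]=a;o[:200,433:]=b;o[200:560,433:]=c
cv2.imwrite("pics/f.png",cv2.convertScaleAbs(o,alpha=1.3))
E
```

```text
[-0.00051286 -0.21585044  0.14156459] [ 0.85024577  0.0985256  -0.26454811] 23.8833
```

View pics/f.png

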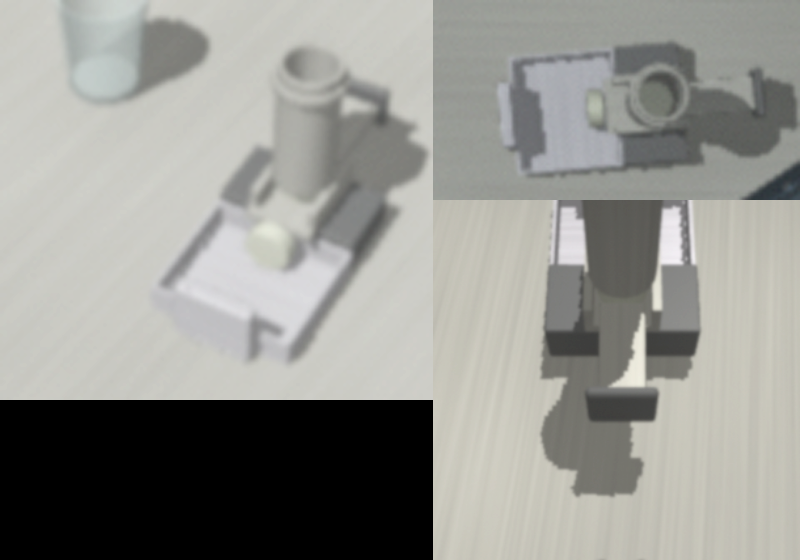

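The tablet is in the tray, leaning under the spout lip (side crop (272,245)). The plunger pad is back out (top px ≈406,262, as at the start), the tray is flush, and the tube and cup are undisturbed. I'll check that all is still and the pad matches its starting place, then hand in.

```bash
python3 - <<'E'
from h import *
a=cv2.imread("pics/top0.png");b=[capture(n)[:,:,::-1] for n in("top","side")]
for _ in range(4): e=[capture(n)[:,:,::-1] for n in("top","side")]
print("motion",cv2.absdiff(np.ascontiguousarray(b[1]),np.ascontiguousarray(e[1]))[180:300,270:400].max(),"pad diff",cv2.absdiff(a,np.ascontiguousarray(e[0]))[250:275,398:412].max())
s0=cv2.imread("pics/side0.png");print("pad side diff",cv2.absdiff(s0,np.ascontiguousarray(e[1]))[200:220,374:386].max())
E
```

```text
motion 3 pad diff 16
pad side diff 10
```

```bash
python3 -c "
from rig import job;print(job.hand_in())"
```

```text
the job is handed in; nothing more can be done
None
```

I handed the job in (no verdict came back): the tray is flush and centred under the spout, the plunger went to its stop at about 11 N and sprang back out, and one tablet is in the tray, leaning against the spout lip rather than lying flat.

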